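# Tuck the cover under the lip and latch the polisher's belt housing

### The arm

A 6-joint arm with a two-finger parallel gripper is mounted at the origin on the work surface. World frame = base frame: x ahead of the robot, y to its left, z up, the work surface at z = 0. Lengths are in m, angles in degrees, forces in N, time in s.
With the tool pointing down it reaches from about 0.425 to 0.925 m from the base axis. Payload 12.5 kg.
Tool frame: the origin (TCP) lies on the front face of the gripper's body, between the roots of the fingers; the fingertips stand 73 mm ahead of it and the grasp point (between the pads) lies 54 mm ahead of it; z points along the fingers, y is the line along which they close (so a half turn about z gives the same grasp; the last joint's range is limited). The gripper opens to 85 mm and grips with 20 to 120 N. Pads are 22 mm wide; open, the fingers measure 114 mm over their backs; the gripper's body (76 mm by 85 mm) begins 54 mm behind the grasp point. The pads swing forward as they close: fully open they stand 13 mm farther back than shut.
Start: joints at [-75.436, 28.126, 89.318, -0, 62.55, -6.05], TCP at [0.22, -0.585, 0.304] pointing down, gripper open.
Joint ranges: [-177.58, 177.58], [-47.91, 125.51], [2.72, 160], [-65.01, 245.01], [3.68, 167.84], [-153.87, 153.87]. Speed limits (degrees/s): [127.2, 127.2, 159.86, 180, 180, 180].

### API

Orientations are given as [roll, pitch, yaw] about the fixed x, y, z axes, in that order (R = Rz(yaw) Ry(pitch) Rx(roll)).
In Python, from cell import manip gives the robot as it stands.
- The arm moves only by the shell command python3 -m creep 'ROWS' [FORCE]. ROWS is JSON, a list of rows, each a list of 5 numbers: the closure in counts, from 0 (fully open) to 255 (shut), then the shift along the tool's x, y, z in cm, then the turn about the tool's z in degrees. A call has 1 to 8 rows; each row is the pose to reach, as a shift and turn from the pose commanded when the call began, along the tool's axes at that moment; what a row does not reach only later rows make up. A row lasts 1/8 s, in which the tool goes at most 62.5 mm and 10.7 degrees, less where a joint would pass 70% of its speed; a pose out of reach is approached as far as the arm can. A call with a gripper value outside its range is refused whole. The fingers move at their own pace and stop on an object; FORCE is the grip in N (left out, the last holds). Time passes only in rows, so rows that repeat a pose let the fingers close. It gives the time, the measured TCP pose, the force, the opening and the grip force at its end, in the units of the state.
- manip.get_obs(): the state, without advancing time (a new reading comes with each control period).
- manip.camera(name): name is "side" or "top" or "wrist"; returns a dict with "image" (400x640x3 uint8, red, green, blue), "fx", "fy", "cx", "cy" (pixels), "pose" (4x4, takes a point from camera to world coordinates). Camera axes: x right, y down, z forward; pixel columns grow to the right and rows downward; lengths in m; the calibration is good to about 2 mm. A picture is of the moment at which its call begins. There is no depth.
- manip.close_job(): hands the job in; it is judged then, once.
The state is a dict: "time": time; "qpos": joint angles; "qvel": joint speeds; "joint_torque": joint torques, N m; "eef_pos": TCP position; "tool_rot": TCP orientation; "wrist_force": force on the tool from outside, world axes, zero at the start; "ft_torque": the same for the moment, N m; "finger_gap": finger opening in m; "gripper_force": force on a finger pad.
Only numpy, scipy, OpenCV 4.12 (cv2) and the standard library are available. Lean on these libraries where they do the work, as an engineer would, in place of code of your own. Each camera call takes 0.05 s, during which the arm holds its last target. There are 200 camera calls.

### The job

Close the open belt housing of the polishing machine: take the metal cover by its rib off the sloping stand, tilt it so that one of its short edges (those parallel to the rib) goes under the housing's fixed lip, and level it down flat into the recess. Only then swing the housing's latch fully over the cover, and let go. Leave the other things on the bench where they are.

Things in the scene. Friction and masses are not known exactly. Their poses are not given: they have to be found in the camera images.
- cover_mid (a point): Centre of the cover: loose aluminium plate, 100 (its x) x 90 (y) x 10 mm, about 0.28 kg, symmetric (either way round fits), z out of its rib side; this point is 5 mm above its underside. At the start it lies at 35 degrees on the stand's slope, -x edge low and towards the robot, +x edge high and away, so that its z leans 35 degrees from vertical towards the robot.
- cover_rib (a point): Centre of the grip rib that stands on the middle of the cover, normal to it: 12 (cover's x) x 50 (y) mm, 32 mm high above the plate's top face. The point lies on the rib half-way up, 21 mm from the cover's centre and 16 mm from the rib's top. Pinch it across its 12 mm; the tool then leans as the cover does. Same axes as the cover.
- seat (a point): Belt housing (green cast box, 144 x 120 mm, fixed, place and yaw vary). Point: centre of the cavity's ledge, 60 mm above the table, on which the cover rests; z up, x away from the robot at yaw 0. Cavity 105 (x) x 96 (y) mm; ledge 10 mm wide all round, open below. Side walls and far (+x) wall rise 10 mm above the ledge: a seated cover is flush, its centre 5 mm above this point.
- lip (a point): Fixed lip over the cavity's near (-x) end, all across y: the point is the middle of its free lower edge, at x = -36.5 mm, 17 mm above the ledge in the seat's frame (same axes). It overhangs 16 mm from the near wall; its top is 23 mm above the ledge. Seen from above the opening is 89 mm long, so the cover's low edge goes under the lip tilted (about 10 to 20 degrees), then it is levelled.
- latch (a joint): Angle of the steel swing latch about an upright axis at (68, -30) mm in the seat's frame. 0: open, arm along the seat's -y, off the cover; grows clockwise from above to 1.571: fully closed, at its stop, arm along -x over the cover. Starts at 0 to 0.3. Friction 0.05 N m, stays where left. Arm 12 mm wide, 40 mm from axis to end, 12 to 17 mm above the ledge: it passes 2 mm over a seated cover.
- latch_pin (a point): Middle of the latch's upright steel pin, 10 mm across, on the arm 34 mm from the latch's axis; it stands from 17 to 47 mm above the ledge (this point: 32 mm above the ledge, 92 mm above the table). Push it sideways or pinch it. The machine's motor, beyond the far wall (seat x = 84 to 184 mm, y within 32 mm), is only 66 mm high above the table.
- stand_mid (a point): Fixed plywood stand: the point is the middle of the top face of a board that slopes up at 35 degrees away from the robot, 52 mm above the table; board 118 mm along the slope, 104 mm wide. Its x is level and points up-slope. Along its low edge a stop 6 mm high holds the cover. Place and yaw vary; it may trade sides with the housing.
- tin: Bystander: standing tin, 60 mm across, 85 mm high; origin under its centre.
- wheel: Bystander: abrasive wheel lying flat, 72 mm across, 20 mm thick; origin under its centre.
- slab: Bystander: stone slab 70 x 50 x 16 mm lying flat; origin under its centre.
- brush: Bystander: hand brush lying on the bench; origin under its middle.
- wrench: Bystander: wrench lying on the bench; origin under its middle.
- bowl: Bystander: steel bowl, 110 mm across, 45 mm high; origin under its centre.
There are look-alikes about, which are no part of the job. What is shaped like the part that bears cover_mid but turquoise is not meant.

How it is judged:
By the outcome, as a careful person would: the job done as asked, in the order asked, and still so for the second after the job is handed in, with the robot touching nothing.
It also fails if it takes over 59 s, if anything falls off the work surface, if the arm or the gripper's body presses on something with over 40 N, if the wrist force passes 120 N, or if a joint passes its speed limit or range.

## Working session

There is one attempt and no reset: what is moved stays moved. The work goes in short steps, Python scripts to look and compute and a shell command to move; the robot and the scene stay as the last step left them, time stands still between calls to the robot, and variables do not carry over. Pictures are saved under pics/ and viewed, at most 10 in all, crops included, and the job is handed in when it is done.

```bash
mkdir -p pics; ls; python3 - <<'E'
from cell import manip
import cv2
o=manip.get_obs();print(o['eef_pos'],o['tool_rot'],o['finger_gap'])
for n in("top","side"):
    c=manip.camera(n);cv2.imwrite(f"pics/{n}0.png",c["image"][:,:,::-1]);print(n,c['fx'],c['cx'],c['cy'],c['pose'].round(4).tolist())
E
```

```text
pics
[ 0.22002446 -0.58482838  0.30332382] [-1.79937255e+02 -6.35694824e-03  2.06156331e+01] 0.08538088347701815
top 379.1484572878396 321.63100507597824 200.44681890521767 [[-0.0109, -0.9989, 0.0448, 0.4807], [-0.9999, 0.0103, -0.0129, 0.0135], [0.0124, -0.045, -0.9989, 1.0001], [0.0, 0.0, 0.0, 1.0]]
side 388.60781035492545 320.1876829124604 199.09271135908455 [[-0.7818, -0.4552, 0.4261, 0.1128], [-0.6235, 0.5607, -0.5449, 0.5048], [0.0091, -0.6917, -0.7222, 0.782], [0.0, 0.0, 0.0, 1.0]]
```

View pics/top0.png

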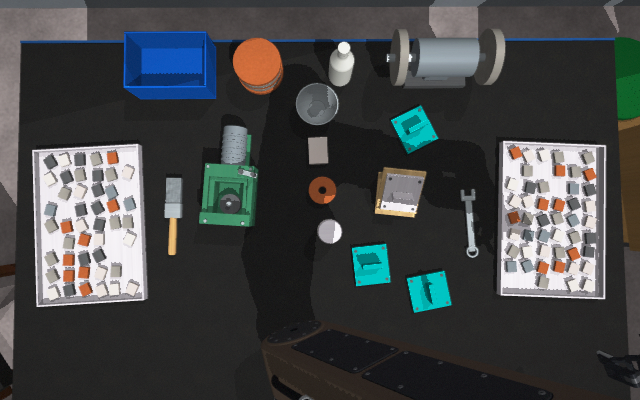

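View pics/side0.png

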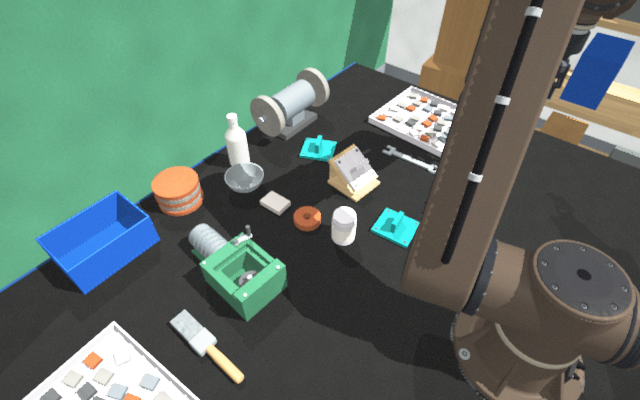

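The top view shows the green housing at about (228,195), with its motor up at (234,143). The grey metal cover lies on the plywood stand at about (401,192). Three look-alikes at (415,130), (370,265) and (429,291) are turquoise, so they are not meant. The grey one on the stand fits the description. I'll confirm with one enlarged crop.

```bash
python3 - <<'E'
import cv2,numpy as np
im=cv2.imread("pics/top0.png")
a=im[155:230,363:438];b=im[155:230,190:265]
o=np.hstack([cv2.resize(x,(400,400),interpolation=cv2.INTER_CUBIC) for x in(a,b)])
s=cv2.imread("pics/side0.png")
cv2.imwrite("pics/crop0.png",o)
E
```

```text
(no output)
```

View pics/crop0.png

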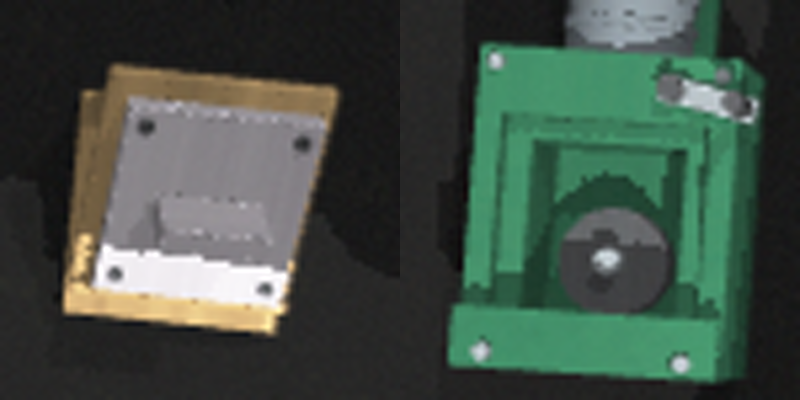

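```bash
cat > h.py <<'E'
import numpy as np
from scipy.optimize import least_squares
from scipy.spatial.transform import Rotation as R
def proj(c,P):
    q=(np.asarray(P)-c['pose'][:3,3])@c['pose'][:3,:3]
    return np.c_[c['fx']*q[:,0]/q[:,2]+c['cx'],c['fy']*q[:,1]/q[:,2]+c['cy']]
def ray(c,uv,z):
    d=c['pose'][:3,:3]@[(uv[0]-c['cx'])/c['fx'],(uv[1]-c['cy'])/c['fy'],1]
    o=c['pose'][:3,3];return o+d*(z-o[2])/d[2]
def cov(p,L):   # p=x,y,yaw(deg),z of cover_mid; L local points
    return R.from_euler('yz',[-35,p[2]],degrees=True).apply(L)+[p[0],p[1],p[3]]
def seat(p,L): return R.from_euler('z',p[2],degrees=True).apply(L)+[p[0],p[1],.06]
E
python3 - <<'E'
from h import *
from cell import manip
c=manip.camera("top"); 
uv=np.array([[130,97],[327,117],[283,306],[95,288],[162,197],[265,205]])/5.333+[363,155]-.4
L=np.array([[50,45,5],[50,-45,5],[-50,-45,5],[-50,45,5],[6,25,37],[6,-25,37]])/1e3
g=ray(c,uv[:4].mean(0),.06)
f=least_squares(lambda p:(proj(c,cov(p,L))-uv).ravel(),[g[0],g[1],-8,.058],x_scale=[.01,.01,1,.01]);print('cover',f.x.round(4),f.fun.round(1))
p=f.x;print('rib h=25',cov(p,[[0,0,.030]]).round(4),'mid',cov(p,[[0,0,0.021]]))
uv=np.array([[50,367],[318,380],[55,303],[322,320],[105,113],[305,128],[82,43]])/5.333+[190,155]-.4
L=np.array([[-72,60,23],[-72,-60,23],[-36.5,60,23],[-36.5,-60,23],[52.5,48,10],[52.5,-48,10],[72,60,10]])/1e3
f=least_squares(lambda p:(proj(c,seat(p,L))-uv).ravel(),[.49,.25,-8],x_scale=[.01,.01,1]);print('seat',f.x.round(4),f.fun.round(1))
s=f.x
for a in(0,.15,.3):print(a,(proj(c,seat(s,[[.068,-.03,.017],[.068-.034*np.sin(a),-.03-.034*np.cos(a),.047]]))-[190,155])*5.333)
E
```

```text
cover [ 0.5471 -0.1983 -5.9225  0.0525] [-0.2 -1.  -0.3 -1.2 -0.9 -2.6 -0.4 -2.5  0.2  3.3  1.4  3.7]
rib h=25 [[ 0.53   -0.1965  0.077 ]] mid [[ 0.53515453 -0.1970268   0.06967717]]
seat [ 0.5339  0.2327 -4.3209] [-0.3  1.2 -0.7  2.  -0.1 -1.5 -0.4 -1.5 -0.1 -1.6  1.5 -1.9 -0.   3.3]
0 [[271.45642472  77.86661548]
 [334.66108695  74.36068183]]
0.15 [[271.45642472  77.86661548]
 [332.96413632  85.70169215]]
0.3 [[271.45642472  77.86661548]
 [329.57988449  96.68055149]]
```

```bash
python3 - <<'E'
from h import *
from cell import manip
c=manip.camera("top"); 
uv=np.array([[130,97],[327,117],[283,306],[95,288],[162,197],[265,205]])/5.333+[363,155]-.4
L=np.array([[50,45,5],[50,-45,5],[-50,-45,5],[-50,45,5],[6,25,5],[6,-25,5]])/1e3
f=least_squares(lambda p:(proj(c,cov(p,L))-uv).ravel(),[.55,-.2,-8,.058],x_scale=[.01,.01,1,.01]);print('cover',f.x.round(4),f.fun.round(1))
for z in (.05,.058,.065):
  f=least_squares(lambda p:(proj(c,cov([*p,z],L))-uv).ravel(),[.55,-.2,-8],x_scale=[.01,.01,1]);print(z,f.x.round(4),f.fun.round(1)[-4:])
p=[*f.x,.058];print('rib h=25',cov(p,[[0,0,.030]]).round(4))
o=manip.get_obs();T=R.from_euler('xyz',o['tool_rot'],degrees=True)
print(T.as_matrix().round(3), T.inv().apply(np.array([.53,-.197,.30])-o['eef_pos'])*100)
w=manip.camera("wrist");print((T.inv().as_matrix()@w['pose'][:3,:3]).round(2),T.inv().apply(w['pose'][:3,3]-o['eef_pos']),w['fx'])
E
```

```text
cover [ 0.5402 -0.1955 -5.5432  0.0707] [ 0.   1.1  0.7  0.7  0.1 -0.1 -0.1  0.2 -0.9 -1.1  0.2 -0.8]
0.05 [ 0.5416 -0.2002 -5.6253] [-0.7 -1.1 -0.1 -0.8]
0.058 [ 0.5411 -0.1984 -5.594 ] [-0.7 -1.1  0.  -0.8]
0.065 [ 0.5406 -0.1968 -5.5661] [-0.8 -1.1  0.1 -0.8]
rib h=25 [[ 0.5235 -0.1952  0.0826]]
[[ 0.936  0.352 -0.   ]
 [ 0.352 -0.936  0.001]
 [ 0.    -0.001 -1.   ]] [ 42.66567337 -25.39367353   0.3763798 ]
[[ 0.   -0.95 -0.31]
 [ 1.    0.   -0.  ]
 [ 0.   -0.31  0.95]] [ 0.08116517 -0.0001046  -0.07078529] 305.02623243307204
```

```bash
python3 -m creep '[[0,42.7,-25.4,3,26],[0,42.7,-25.4,3,26],[0,42.7,-25.4,3,26],[0,42.7,-25.4,3,26],[0,42.7,-25.4,3,26],[0,42.7,-25.4,3,26],[0,42.7,-25.4,3,26],[0,42.7,-25.4,3,26]]'
python3 -m creep '[[0,0,0,0,0],[0,0,0,0,0],[0,0,0,0,0]]'
python3 - <<'E'
from cell import manip
import cv2,pickle
w=manip.camera("wrist");o=manip.get_obs();pickle.dump((w,o),open("w1.pkl","wb"))
cv2.imwrite("pics/w1.png",w["image"][:,:,::-1]);print(o['eef_pos'],o['tool_rot'])
E
```

```text
time: 1.25
eef_pos: [0.5314, -0.1951, 0.2739]
tool_rot: [180.0, -0.0, -5.4]
wrist_force: [1.3, -0.4, 0.4]
finger_gap: 0.0854
gripper_force: 0.0
time: 1.62
eef_pos: [0.5297, -0.198, 0.274]
tool_rot: [180.0, -0.0, -5.5]
wrist_force: [-0.1, -0.3, -0.0]
finger_gap: 0.0853
gripper_force: 0.0
[ 0.52967731 -0.19805908  0.27406241] [ 1.79986906e+02 -8.11233917e-03 -5.49192921e+00]
```

View pics/w1.png

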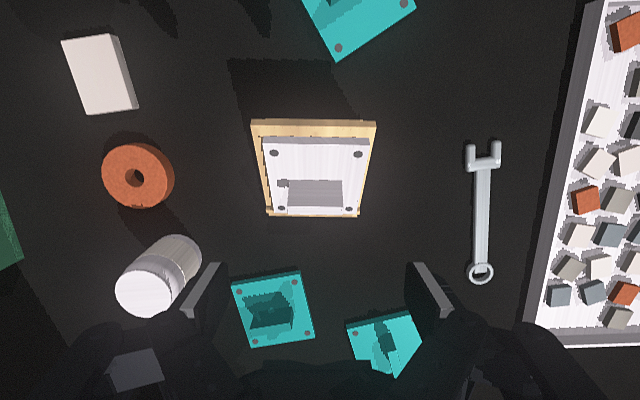

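The wrist view shows the cover's top corners at about (261,138), (370,138), (359,216) and (266,216). The rib is at (288–342, 180–206).

```bash
python3 - <<'E'
from h import *
import pickle
c,o=pickle.load(open("w1.pkl","rb"))
uv=np.array([[261,138],[370,138],[359,216],[266,216]])
L=np.array([[50,45,5],[50,-45,5],[-50,-45,5],[-50,45,5]])/1e3
f=least_squares(lambda p:(proj(c,cov(p,L))-uv).ravel(),[.54,-.2,-5,.058],x_scale=[.01,.01,1,.01]);print(f.x.round(4),f.fun.round(1))
p=f.x
print(proj(c,cov(p,np.array([[6,25,5],[6,-25,5],[6,25,37],[6,-25,37],[-6,25,37],[-6,-25,37]])/1e3)).round(0))
T=R.from_euler('xyz',o['tool_rot'],degrees=True)
g=cov(p,[[0,0,.030]])[0];print(g,T.inv().apply(g-o['eef_pos'])*100)
E
```

```text
[ 0.5461 -0.1971 -6.4846  0.0728] [-4.7  0.6  2.9  2.7 -1.8 -1.5  4.2 -3. ]
[[286. 177.]
 [342. 178.]
 [283. 206.]
 [344. 207.]
 [284. 215.]
 [343. 216.]]
[ 0.52898661 -0.1951992   0.09742228] [-0.09862432 -0.28210142 17.66393499]
```

```bash
python3 - <<'E'
from h import *
import pickle,cv2
c,o=pickle.load(open("w1.pkl","rb"))
uv=np.array([[261,138],[370,138],[359,216],[266,216],[288,180],[342,180],[286,206],[344,206]])
L=np.array([[50,45,5],[50,-45,5],[-50,-45,5],[-50,45,5],[6,25,5],[6,-25,5],[6,25,37],[6,-25,37]])/1e3
im=cv2.resize(c['image'][110:230,240:390,::-1],None,fx=5,fy=5,interpolation=cv2.INTER_CUBIC)
for z,col in((.056,(0,0,255)),(.072,(0,255,0))):
  f=least_squares(lambda p:(proj(c,cov([*p,z],L))-uv).ravel(),[.54,-.2,-5],x_scale=[.01,.01,1]);print(f.x.round(4),f.fun.round(1))
  Q=(proj(c,cov([*f.x,z],np.vstack([L,[[-.006,.025,.037],[-.006,-.025,.037]]])))-[240,110]+.5)*5
  for i,j in((0,1),(1,2),(2,3),(3,0),(4,5),(6,7),(4,6),(5,7),(8,9)):cv2.line(im,tuple(int(v) for v in Q[i]),tuple(int(v) for v in Q[j]),col,1)
cv2.imwrite("pics/w1c.png",im)
E
```

```text
[ 0.5417 -0.1971 -6.2253] [-0.3  4.  -0.7  5.4 -3.4 -3.3  7.2 -4.3  0.2 -2.3 -0.8 -1.6 -0.1 -1.1
 -1.4 -0.3]
[ 0.5455 -0.1976 -6.2229] [-4.   1.5  3.1  3.  -1.3 -1.5  5.  -2.6 -1.3 -2.3  0.8 -1.6 -1.9  0.7
  0.5  1.4]
```

View pics/w1c.png

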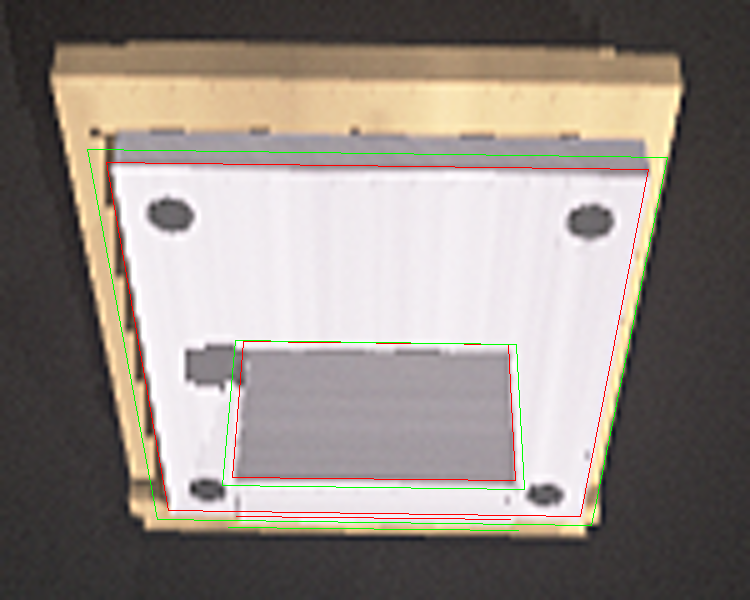

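Red (cover centre 56 mm up) fits the plate and rib exactly, and this is the grey metal cover. Next I descend to pinch the rib over its 50 mm ends with the tool vertical, so the cover can pivot about its y axis in the grip.

```bash
python3 -m creep '[[0,-0.5,-0.2,3,0.7],[0,-0.5,-0.2,7,0.7],[0,-0.5,-0.2,11,0.7],[0,-0.5,-0.2,13,0.7],[0,-0.5,-0.2,14.2,0.7],[0,-0.5,-0.2,14.2,0.7],[0,-0.5,-0.2,14.2,0.7]]' 50
python3 -m creep '[[60,0,0,0,0],[120,0,0,0,0],[150,0,0,0,0],[170,0,0,0,0],[170,0,0,0,0],[170,0,0,0,0],[170,0,0,0,0]]' 50
```

```text
time: 2.55
eef_pos: [0.5257, -0.1948, 0.1328]
tool_rot: [180.0, -0.1, -6.1]
wrist_force: [-0.5, -0.1, -0.7]
finger_gap: 0.0853
gripper_force: 0.0
time: 3.42
eef_pos: [0.5257, -0.1947, 0.1328]
tool_rot: [180.0, -0.1, -6.1]
wrist_force: [-1.2, -1.3, 7.3]
finger_gap: 0.0491
gripper_force: 51.9
```

```bash
python3 -m creep '[[170,0,0,-1,0],[170,0,0,-3,0],[170,0,0,-6,0],[170,0,0,-9,0],[170,0,0,-12,0],[170,0,0,-14,0],[170,0,0,-14,0],[170,0,0,-14,0]]' 50
python3 - <<'E'
from cell import manip
import cv2,pickle
a=manip.camera("wrist")["image"][:,:,::-1][150:,120:520];s=manip.camera("side");o=manip.get_obs();pickle.dump((s,o),open("s2.pkl","wb"))
b=s["image"][60:260,250:450,::-1]
import numpy as np
cv2.imwrite("pics/w2.png",np.hstack([a,cv2.resize(b,(250,250))]));print(o['eef_pos'],o['wrist_force'],o['finger_gap'])
E
```

```text
time: 4.42
eef_pos: [0.5252, -0.1942, 0.2711]
tool_rot: [-180.0, 0.1, -6.1]
wrist_force: [-0.4, 0.1, -2.9]
finger_gap: 0.0492
gripper_force: 52.7
[ 0.52522597 -0.19427089  0.27087062] [-0.01642097  0.60126314 -3.03095424] 0.04908119753913559
```

View pics/w2.png

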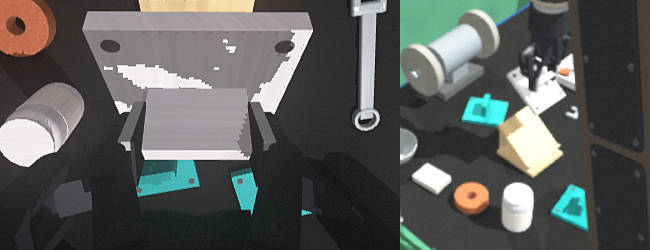

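```bash
python3 - <<'E'
from h import *
from cell import manip
c=manip.camera("wrist");o=manip.get_obs();T=R.from_euler('xyz',o['tool_rot'],degrees=True);t=np.array(o['eef_pos'])
L=np.array([[50,45,-5],[50,-45,-5],[50,45,5],[50,-45,5],[6,25,5],[6,-25,5],[6,25,37],[6,-25,37]])/1e3
uv=np.array([[87,12],[313,13],[83,31],[310,34],[148,88],[248,88]])+[120,150]
# tool frame: cover pose; cover y = -tool y, cover z = up = -tool z
def pt(p,L): # p: x,y(tool),z(tool, down) of cover mid, tilt
    M=R.from_euler('x',180,degrees=True)*R.from_euler('yz',[-p[3],p[4]],degrees=True)
    return T.apply(M.apply(L)+p[:3])+t
f=least_squares(lambda p:(proj(c,pt(p,L[:6]))-uv).ravel(),[.016,0,.08,35,0],x_scale=[.01,.01,.01,5,5])
print(f.x.round(4),f.fun.round(1))
th=np.radians(f.x[3]);print('rib axis at tool x=0: h',f.x[0]/np.sin(th),'z check',f.x[2]-f.x[0]/np.tan(th))
print((proj(c,pt(f.x,L))-[120,150]).round())
E
```

```text
[ 1.46000e-02  1.00000e-04  7.79000e-02  3.62859e+01 -4.38800e-01] [ 0.8  0.3 -3.9  1.  -0.6  0.2  4.4 -1.  -0.  -0.7 -1.1  0.1]
rib axis at tool x=0: h 0.024597602126341343 z check 0.05805185070418884
[[ 88.  12.]
 [309.  14.]
 [ 82.  31.]
 [314.  33.]
 [148.  87.]
 [247.  88.]
 [141. 151.]
 [253. 151.]]
```

The cover is held at about 36°. Now I go to a point on the near side of the housing and look at it from close by.

```bash
python3 -m creep '[[170,-11,-41.6,-3,-1.8],[170,-11,-41.6,-3,-1.8],[170,-11,-41.6,-3,-1.8],[170,-11,-41.6,-3,-1.8],[170,-11,-41.6,-3,-1.8],[170,-11,-41.6,-3,-1.8],[170,-11,-41.6,-3,-1.8],[170,-11,-41.6,-3,-1.8]]' 50
python3 -m creep '[[170,0,0,0,0],[170,0,0,0,0],[170,0,0,0,0]]' 50
python3 - <<'E'
from cell import manip
import cv2,pickle
w=manip.camera("wrist");o=manip.get_obs();pickle.dump((w,o),open("w3.pkl","wb"))
cv2.imwrite("pics/w3.png",cv2.resize(w["image"][:270,150:510,::-1],None,fx=2.2,fy=2.2,interpolation=cv2.INTER_CUBIC));print(o['eef_pos'],o['tool_rot'],o['wrist_force'])
E
```

```text
time: 5.58
eef_pos: [0.4593, 0.234, 0.3014]
tool_rot: [-180.0, 0.0, -4.0]
wrist_force: [-0.3, -0.2, -3.3]
finger_gap: 0.0486
gripper_force: 53.4
time: 5.95
eef_pos: [0.4606, 0.2299, 0.3018]
tool_rot: [180.0, 0.0, -4.4]
wrist_force: [-0.4, -0.3, -3.1]
finger_gap: 0.0483
gripper_force: 53.4
[0.46051035 0.2300554  0.30181888] [ 1.79992313e+02  5.15702417e-03 -4.37096035e+00] [ 0.3542684   0.06118559 -3.02004672]
```

View pics/w3.png

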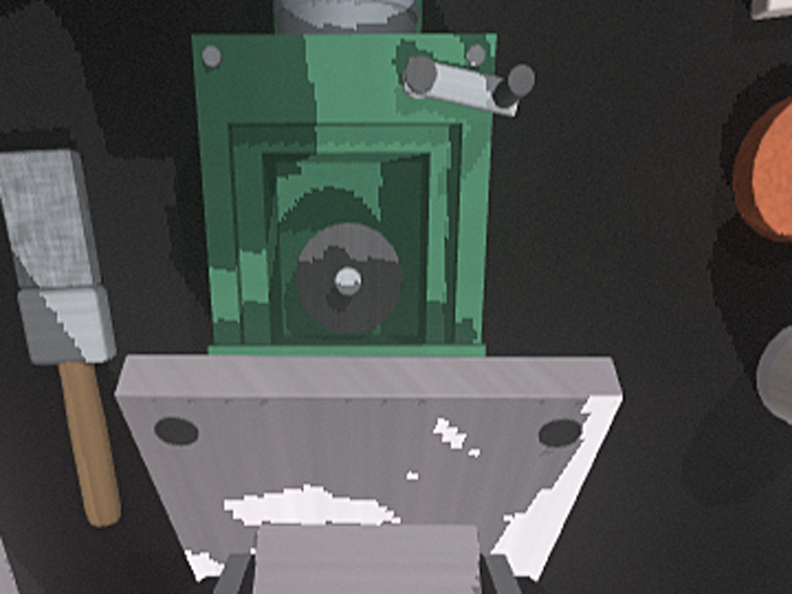

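The view shows the housing's far rim corners at crop (192,36) and (497,34), the cavity's far corners at (230,124) and (461,124), and the lip edge at row 346. The latch is near open, with its pin at (521,80).

```bash
python3 - <<'E'
from h import *
import pickle
c,o=pickle.load(open("w3.pkl","rb"))
uv=np.array([[192,36],[497,34],[230,124],[461,124],[265,154],[430,153],[208,346],[486,346]])/2.2+[150,0]-.3
L=np.array([[72,60,10],[72,-60,10],[52.5,48,10],[52.5,-48,10],[42.5,38,0],[42.5,-38,0],[-36.5,60,23],[-36.5,-60,23]])/1e3
f=least_squares(lambda p:(proj(c,seat(p,L))-uv).ravel(),[.534,.233,-4],x_scale=[.01,.01,1]);s=f.x;print('seat',s.round(4),f.fun.round(1))
f4=least_squares(lambda p:(proj(c,seat(p,L)+[0,0,p[3]])-uv).ravel(),[.534,.233,-4,0],x_scale=[.01,.01,1,.01]);print(f4.x.round(4))
for a in(0,.15,.3):print(a,(proj(c,seat(s,[[.068-.034*np.sin(a),-.03-.034*np.cos(a),.047]]))-[150,0])*2.2)
np.save("seat.npy",s)
E
```

```text
seat [ 0.5335  0.2333 -4.2157] [ 1.1 11.1 -0.6 11.6 -1.  -4.3  1.1 -4.6 -3.4 -4.5  2.6 -4.3  0.  -3.5
  0.3 -3.8]
[ 0.5326  0.2331 -4.2104  0.0077]
0 [[525.14680694  46.56944328]]
0.15 [[523.01515609  63.08080311]]
0.3 [[518.79251763  79.012401  ]]
```

```bash
python3 - <<'E'
from h import *
import pickle
c,o=pickle.load(open("w3.pkl","rb"))
uv=np.array([[192,36],[497,34],[230,124],[461,124],[265,154],[430,153],[208,346],[486,346]])/2.2+[150,0]-.3
L=np.array([[84,60,10],[84,-60,10],[52.5,48,10],[52.5,-48,10],[42.5,38,0],[42.5,-38,0],[-36.5,60,23],[-36.5,-60,23]])/1e3
for k in (slice(2,8),slice(0,8)):
  f=least_squares(lambda p:(proj(c,seat(p,L[k]))-uv[k]).ravel(),[.534,.233,-4],x_scale=[.01,.01,1]);s=f.x;print('seat',s.round(4),f.fun.round(1))
  if k.start==2:
    np.save("seat.npy",s)
    for a in(0,.15,.3):print(a,(proj(c,seat(s,[[.068-.034*np.sin(a),-.03-.034*np.cos(a),.047]]))-[150,0])*2.2)
    S=R.from_euler('z',s[2],degrees=True);print('tcp in seat',S.inv().apply(np.array(o['eef_pos'])-[s[0],s[1],.06]))
E
```

```text
seat [ 0.5298  0.2336 -4.329 ] [-0.6  0.1  1.   0.  -3.1 -0.3  2.6  0.1  0.2  0.2 -0.   0.2]
0 [[524.72392104  58.99482115]]
0.15 [[522.57754555  75.33600572]]
0.3 [[518.3517827   91.09974568]]
tcp in seat [-0.06881487 -0.00872021  0.24181888]
seat [ 0.5299  0.2335 -4.2237] [ 0.3  0.1 -0.1  0.6 -0.7  0.1  0.9 -0.2 -3.2 -0.4  2.5 -0.1  0.3  0.2
  0.1 -0.1]
```

The seat fit is within 1 px: seat at (0.530, 0.2336), yaw −4.3°. 35° is too steep to slide under the lip. I'll press the cover's low edge on the lip's top so it pivots in the grip to about 14°, then insert it.

```bash
python3 -m creep '[[170,4.3,-0.87,0,0],[170,4.3,-0.87,0,0],[170,4.3,-0.87,4,0],[170,4.3,-0.87,8,0],[170,4.3,-0.87,10,0],[170,4.3,-0.87,10.6,0],[170,4.3,-0.87,10.6,0],[170,4.3,-0.87,10.6,0]]' 40
python3 -m creep '[[170,0,0,0.2,0],[170,0.2,0,0.4,0],[170,0.5,0,0.53,0],[170,0.85,0,0.75,0],[170,1.25,0,0.96,0],[170,1.55,0,1.2,0],[170,1.9,0,1.5,0],[170,1.9,0,1.5,0]]' 40
python3 - <<'E'
from cell import manip
import cv2,pickle
w=manip.camera("wrist");o=manip.get_obs();pickle.dump((w,o),open("w4.pkl","wb"))
cv2.imwrite("pics/w4.png",w["image"][:,:,::-1]);print(o['eef_pos'],o['tool_rot'],o['wrist_force'])
E
```

```text
time: 7.0
eef_pos: [0.504, 0.2364, 0.1968]
tool_rot: [-180.0, -0.1, -4.3]
wrist_force: [-0.2, -0.4, -2.3]
finger_gap: 0.0493
gripper_force: 53.3
time: 8.0
eef_pos: [0.5233, 0.2349, 0.1817]
tool_rot: [-180.0, -0.1, -4.3]
wrist_force: [-0.7, -1.2, 7.0]
finger_gap: 0.049
gripper_force: 56.9
[0.5232463  0.23495137 0.18176712] [-1.79971551e+02 -8.54394282e-02 -4.29191735e+00] [-0.0923176  -0.87917049  5.72757878]
```

View pics/w4.png

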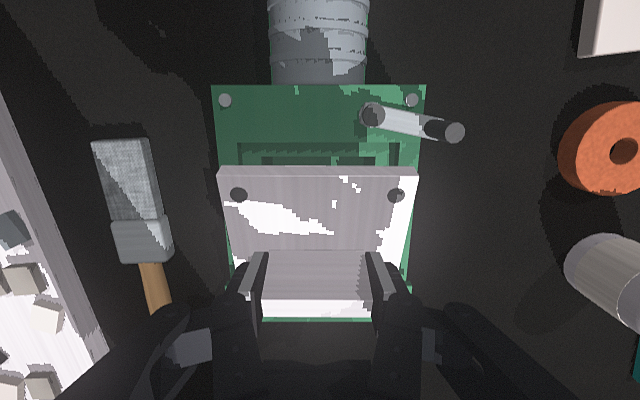

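```bash
cat >> h.py <<'E'
L8=np.array([[50,45,-5],[50,-45,-5],[50,45,5],[50,-45,5],[6,25,5],[6,-25,5]])/1e3
def tiltfit(c,o,uv,L=L8):
    T=R.from_euler('xyz',o['tool_rot'],degrees=True);t=np.array(o['eef_pos'])
    def pt(p,L):
        M=R.from_euler('x',180,degrees=True)*R.from_euler('yz',[-p[3],p[4]],degrees=True)
        return T.apply(M.apply(L)+p[:3])+t
    f=least_squares(lambda p:(proj(c,pt(p,L))-uv).ravel(),[.01,0,.08,20,0],x_scale=[.01,.01,.01,5,5])
    low=pt(f.x,[[-.05,0,-.005],[.05,0,-.005]]);s=np.load("seat.npy");S=R.from_euler('z',s[2],degrees=True)
    print(f.x.round(4),f.fun.round(1),'tcp,low,far in seat mm',(S.inv().apply(np.vstack([t,low])-[s[0],s[1],.06])*1e3).round(1).tolist())
E
python3 - <<'E'
from h import *
import pickle
c,o=pickle.load(open("w4.pkl","rb"))
tiltfit(c,o,np.array([[217.5,167],[418.5,167],[219,177],[417,177],[267,250],[368,250]]))
E
```

```text
[ 4.00000e-03  3.00000e-04  7.91000e-02  1.70431e+01 -1.99000e-02] [ 3.5 -0.7 -3.7 -0.6 -3.9  0.2  3.8  0.3  2.7  0.4 -2.3  0.5] tcp,low,far in seat mm [[-6.6, 0.9, 121.8], [-48.8, 0.6, 23.2], [46.7, 0.7, 52.6]]
```

```bash
python3 -m creep '[[170,0.1,0,0.08,0],[170,0.2,0,0.15,0],[170,0.2,0,0.15,0]]' 40
python3 -m creep '[[170,0,0,-1,0],[170,0.7,0,-2,0],[170,1.34,0,-2,0],[170,1.34,0,-2,0],[170,1.34,0,-2,0]]' 40
python3 - <<'E'
from cell import manip
import cv2,pickle
w=manip.camera("wrist");o=manip.get_obs();pickle.dump((w,o),open("w5.pkl","wb"))
cv2.imwrite("pics/w5.png",cv2.resize(w["image"][60:310,180:460,::-1],None,fx=2.2,fy=2.2,interpolation=cv2.INTER_CUBIC));print(o['eef_pos'],o['tool_rot'],o['wrist_force'])
E
```

```text
time: 8.43
eef_pos: [0.525, 0.2348, 0.1802]
tool_rot: [-180.0, -0.1, -4.3]
wrist_force: [-2.0, -0.7, 6.3]
finger_gap: 0.0491
gripper_force: 57.0
time: 9.05
eef_pos: [0.5379, 0.2337, 0.1989]
tool_rot: [180.0, 0.0, -4.3]
wrist_force: [-0.8, -0.7, -3.0]
finger_gap: 0.0492
gripper_force: 56.0
[0.53784619 0.23369616 0.19896812] [ 1.79977330e+02  4.53228652e-02 -4.28536355e+00] [ 0.66781325 -0.37782164 -3.55131126]
```

View pics/w5.png

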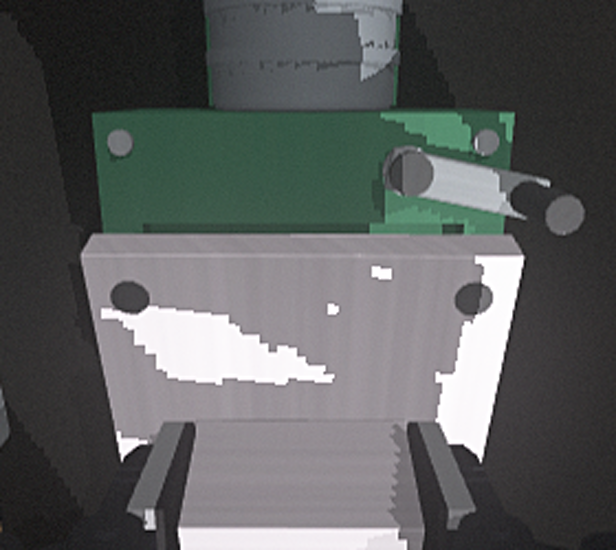

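```bash
python3 - <<'E'
from h import *
import pickle
c,o=pickle.load(open("w5.pkl","rb"))
tiltfit(c,o,np.array([[90,234],[519,234],[82,255],[524,256],[196,421],[408,421]])/2.2+[180,60]-.3)
E
```

```text
[ 3.60000e-03  1.00000e-04  7.87000e-02  1.48305e+01 -1.23200e-01] [ 1.  -0.3 -2.1  0.1 -1.2  0.1  1.7  0.1  0.5 -0.1  0.2  0.1] tcp,low,far in seat mm [[8.0, 0.7, 139.0], [-35.5, 0.7, 42.7], [61.1, 0.5, 68.2]]
```

```bash
python3 -m creep '[[170,0.3,0.07,0,0],[170,0.3,0.07,1,0],[170,0.3,0.07,2,0],[170,0.3,0.07,2.8,0],[170,0.3,0.07,3.4,0],[170,0.3,0.07,3.8,0],[170,0.3,0.07,3.8,0],[170,0.3,0.07,3.8,0]]' 40
python3 -m creep '[[170,-0.4,0,0,0],[170,-0.8,0,0.1,0],[170,-0.8,0,0.1,0]]' 40
python3 -m creep '[[170,-0.3,0,0.05,0],[170,-0.6,0,0.1,0],[170,-0.6,0,0.1,0]]' 40
```

```text
time: 10.1
eef_pos: [0.5411, 0.2329, 0.1616]
tool_rot: [-180.0, -0.0, -4.3]
wrist_force: [-0.8, 0.1, -3.5]
finger_gap: 0.049
gripper_force: 56.0
time: 10.48
eef_pos: [0.5327, 0.2335, 0.1604]
tool_rot: [180.0, 0.0, -4.3]
wrist_force: [-0.9, 0.1, -2.9]
finger_gap: 0.0485
gripper_force: 56.0
time: 10.85
eef_pos: [0.5268, 0.2339, 0.1593]
tool_rot: [180.0, 0.0, -4.3]
wrist_force: [0.1, -0.8, -3.3]
finger_gap: 0.0486
gripper_force: 56.0
```

```bash
python3 -m creep '[[170,-0.15,0,0,0],[170,-0.3,0,0.1,0],[170,-0.3,0,0.1,0]]' 40
python3 -m creep '[[170,0.05,0,0.25,0],[170,0.15,0,0.45,0],[170,0.2,0,0.55,0],[170,0.2,0,0.55,0]]' 40
python3 -m creep '[[170,0.1,0,0.2,0],[170,0.2,0,0.35,0],[170,0.2,0,0.35,0]]' 40
```

```text
time: 11.22
eef_pos: [0.524, 0.2341, 0.1583]
tool_rot: [180.0, -0.0, -4.3]
wrist_force: [-0.4, -0.2, -2.3]
finger_gap: 0.0489
gripper_force: 56.0
time: 11.72
eef_pos: [0.5272, 0.2339, 0.1543]
tool_rot: [-179.9, -0.2, -4.3]
wrist_force: [2.9, -2.5, 11.5]
finger_gap: 0.0489
gripper_force: 58.5
time: 12.1
eef_pos: [0.5297, 0.2338, 0.151]
tool_rot: [-179.9, -0.3, -4.3]
wrist_force: [4.5, -2.5, 12.0]
finger_gap: 0.049
gripper_force: 59.7
```

```bash
python3 -m creep '[[170,0.1,0,0.2,0],[170,0.2,0,0.4,0],[170,0.25,0,0.5,0],[170,0.25,0,0.5,0]]' 40
python3 - <<'E'
from cell import manip
import cv2,pickle
w=manip.camera("wrist");o=manip.get_obs();pickle.dump((w,o),open("w6.pkl","wb"))
cv2.imwrite("pics/w6.png",cv2.resize(w["image"][60:310,180:460,::-1],None,fx=2.2,fy=2.2,interpolation=cv2.INTER_CUBIC));print(o['eef_pos'],o['tool_rot'],o['wrist_force'])
E
```

```text
time: 12.6
eef_pos: [0.5327, 0.2337, 0.1463]
tool_rot: [-179.9, -0.3, -4.3]
wrist_force: [6.3, -2.5, 13.5]
finger_gap: 0.0494
gripper_force: 61.2
[0.53266404 0.2336605  0.14631468] [-179.89930716   -0.34735312   -4.29749413] [ 7.28549922 -2.93253553 12.50413592]
```

View pics/w6.png

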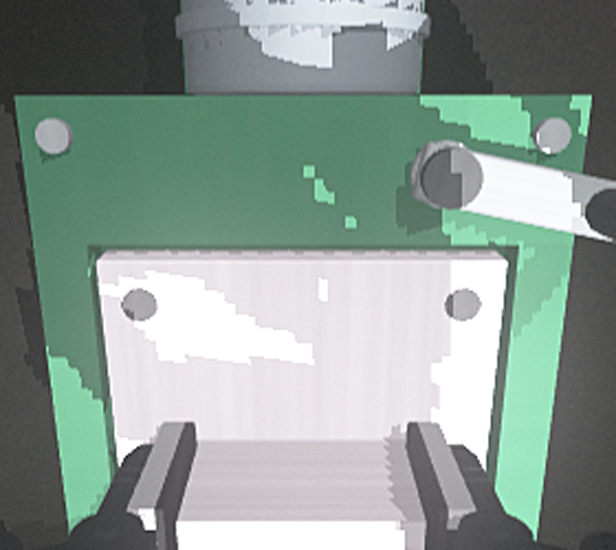

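```bash
python3 -m creep '[[170,0.05,0,0.15,0],[170,0.05,0,0.3,0],[170,0.05,0,0.3,0]]' 40
python3 -m creep '[[170,0,0,0.15,0],[170,0,0,0.3,0],[170,0,0,0.3,0]]' 40
```

```text
time: 13.02
eef_pos: [0.5337, 0.2337, 0.144]
tool_rot: [-179.9, -0.5, -4.3]
wrist_force: [8.7, -3.1, 17.9]
finger_gap: 0.049
gripper_force: 62.4
time: 13.4
eef_pos: [0.5337, 0.2337, 0.1438]
tool_rot: [-179.8, -0.6, -4.3]
wrist_force: [-2.4, -7.4, 51.9]
finger_gap: 0.0488
gripper_force: 66.3
```

Force jumped to 52 N with no further descent, so the cover is seated. I relax, release, rise and look.

```bash
python3 -m creep '[[170,0,0,-0.3,0],[100,0,0,-0.3,0],[40,0,0,-0.3,0],[0,0,0,-0.3,0],[0,0,0,-0.3,0],[0,0,0,-2,0],[0,0,0,-5,0],[0,0,0,-9,0]]' 40
python3 -m creep '[[0,-2,0,0,0],[0,-4,0,0,0],[0,-4,0,0,0]]'
python3 - <<'E'
from h import *
from cell import manip
import cv2,pickle
w=manip.camera("wrist");t=manip.camera("top");o=manip.get_obs();pickle.dump((w,o),open("w7.pkl","wb"))
im=w["image"][:,:,::-1].copy();s=np.load("seat.npy")
for a in np.array([[52.5,48,10],[52.5,-48,10],[50,45,10],[50,-45,10],[-36.5,45,10],[-36.5,-45,10]])/1e3:
    q=proj(w,seat(s,[a]))[0];cv2.circle(im,tuple(int(v) for v in q),2,(0,0,255),1)
cv2.imwrite("pics/w7.png",cv2.resize(im[60:340,160:480],None,fx=2.1,fy=2.1,interpolation=cv2.INTER_CUBIC));print(o['eef_pos'],o['tool_rot'])
S=R.from_euler('z',s[2],degrees=True);print('tcp in seat',S.inv().apply(np.array(o['eef_pos'])-[s[0],s[1],.06]))
E
```

```text
time: 14.4
eef_pos: [0.5308, 0.2335, 0.2298]
tool_rot: [180.0, 0.0, -4.3]
wrist_force: [-0.8, -0.4, 1.0]
finger_gap: 0.0853
gripper_force: 0.0
time: 14.78
eef_pos: [0.4905, 0.2367, 0.2296]
tool_rot: [-180.0, -0.0, -4.2]
wrist_force: [1.2, 0.2, 0.1]
finger_gap: 0.0856
gripper_force: 0.0
[0.49175427 0.23668732 0.22917142] [-1.79974761e+02 -7.58585812e-02 -4.27670541e+00]
tcp in seat [-0.0381607   0.0002512   0.16917142]
```

View pics/w7.png

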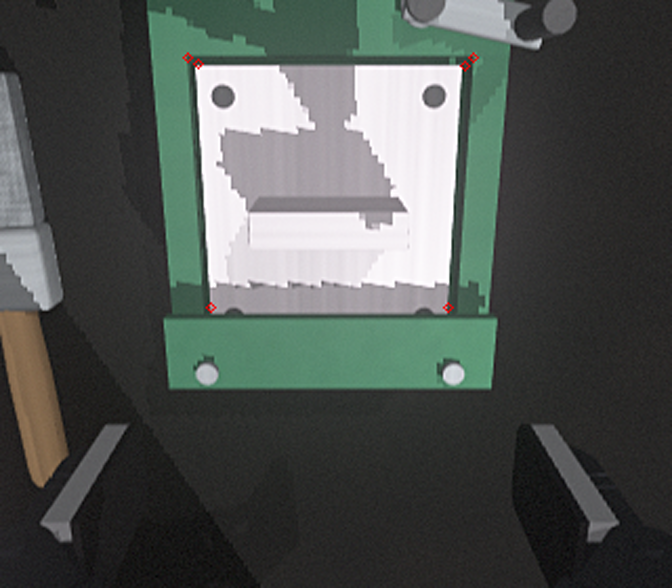

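The cover lies flush: its corners match the predicted flush marks at (195,62) and (468,62), and its near edge is under the lip. I have used up the picture allowance (11 viewed against 10, so one over), so from here I work by numbers only. Next I push the latch pin with the shut fingers, first in −x and then in +y.

```bash
python3 -m creep '[[120,6,3.3,0,0],[255,12.6,6.6,0,0],[255,12.6,6.6,0,0],[255,12.6,6.6,0,0],[255,12.6,6.6,3,0],[255,12.6,6.6,6,0],[255,12.6,6.6,6.9,0],[255,12.6,6.6,6.9,0]]' 40
python3 -m creep '[[255,0,0,0,0],[255,-0.5,0,0,0],[255,-1,0,0,0],[255,-1.5,0,0,0],[255,-2,0,0,0],[255,-2.4,0,0,0],[255,-2.8,0,0,0],[255,-2.8,0,0,0]]'
python3 - <<'E'
from h import *
from cell import manip
o=manip.get_obs();s=np.load("seat.npy");S=R.from_euler('z',s[2],degrees=True);print('tcp in seat',S.inv().apply(np.array(o['eef_pos'])-[s[0],s[1],.06]))
E
```

```text
time: 15.88
eef_pos: [0.6114, 0.162, 0.1596]
tool_rot: [180.0, 0.0, -4.2]
wrist_force: [0.0, -0.3, 1.2]
finger_gap: -0.0003
gripper_force: 0.0
time: 16.88
eef_pos: [0.5834, 0.1633, 0.1592]
tool_rot: [180.0, 0.1, -4.3]
wrist_force: [0.3, -0.7, -0.7]
finger_gap: 0.0
gripper_force: 0.1
tcp in seat [ 0.05873176 -0.06600059  0.09919443]
```

```bash
python3 -m creep '[[255,0.6,0,0,0],[255,0.6,1.2,0,0],[255,0.6,2.4,0,0],[255,-0.6,2.4,0,0],[255,-1.8,2.4,0,0],[255,-1.9,2.4,0,0],[255,-2,1.4,0,0],[255,-2.1,0.6,0,0]]'
python3 -m creep '[[255,0,-0.4,0,0],[255,0,-0.8,0,0],[255,-0.1,-1.2,0,0],[255,-0.1,-1.5,0,0],[255,-0.1,-1.8,0,0],[255,-0.1,-2,0,0],[255,-0.1,-2,0,0]]'
python3 -m creep '[[255,0,-0.1,0,0],[255,0,-0.2,0,0],[255,0,-0.2,0,0]]'
python3 - <<'E'
from h import *
from cell import manip
o=manip.get_obs();s=np.load("seat.npy");S=R.from_euler('z',s[2],degrees=True);print('tcp in seat',S.inv().apply(np.array(o['eef_pos'])-[s[0],s[1],.06]),o['wrist_force'])
E
```

```text
time: 17.88
eef_pos: [0.5623, 0.1596, 0.1593]
tool_rot: [179.9, 0.1, -4.2]
wrist_force: [-14.0, -16.1, 9.1]
finger_gap: 0.0
gripper_force: 8.9
time: 18.75
eef_pos: [0.5633, 0.1793, 0.1595]
tool_rot: [-180.0, -0.0, -4.3]
wrist_force: [-1.4, 0.6, -0.2]
finger_gap: -0.0001
gripper_force: 0.1
time: 19.12
eef_pos: [0.5632, 0.1811, 0.1594]
tool_rot: [180.0, -0.0, -4.3]
wrist_force: [-0.7, -1.3, 0.9]
finger_gap: -0.0002
gripper_force: 0.6
tcp in seat [ 0.03731839 -0.04982661  0.09944011] [-0.73516709 -1.31303984  0.88575216]
```

```bash
python3 -m creep '[[255,0,-0.1,0,0],[255,0,-0.2,0,0],[255,0,-0.2,0,0]]'
python3 -m creep '[[255,0,-0.1,0,0],[255,0,-0.2,0,0],[255,0,-0.2,0,0]]'
python3 -m creep '[[255,0,-0.1,0,0],[255,0,-0.2,0,0],[255,0,-0.2,0,0]]'
```

```text
time: 19.5
eef_pos: [0.5633, 0.1828, 0.1594]
tool_rot: [180.0, 0.0, -4.3]
wrist_force: [-1.8, -4.7, 1.2]
finger_gap: -0.0001
gripper_force: 2.4
time: 19.88
eef_pos: [0.5633, 0.1836, 0.1593]
tool_rot: [179.9, 0.1, -4.3]
wrist_force: [-1.6, -15.2, 2.7]
finger_gap: -0.0002
gripper_force: 7.7
time: 20.25
eef_pos: [0.5634, 0.1843, 0.1593]
tool_rot: [179.8, 0.1, -4.3]
wrist_force: [-3.0, -25.6, 3.7]
finger_gap: -0.0002
gripper_force: 13.1
```

The latch is at its stop, with force rising to 25 N and no travel. I retreat and check by numbers.

```bash
python3 -m creep '[[255,0,0.5,0,0],[255,0,2,0,0],[255,0,3,0,0],[255,0,3,-3,0],[255,0,3,-7,0],[255,-4,3,-9,0],[255,-8,0,-9,0],[255,-8,0,-9,0]]'
python3 -m creep '[[255,0,-2,0,0],[255,0,-2,0,0],[255,0,-2,0,0]]'
python3 - <<'E'
from h import *
from cell import manip
s=np.load("seat.npy");w=manip.camera("wrist");g=w["image"].astype(int)
sat=g.max(2)-g.min(2)   # green casting is saturated, steel/aluminium grey
def smp(P):
    q=proj(w,seat(s,[P]))[0].round().astype(int);return g[q[1],q[0]].tolist(),q.tolist()
for a in(0,.19,.8,1.2,1.4,1.5,1.571):
    d=np.array([-np.sin(a),-np.cos(a)])
    for r,z in((.012,.017),(.024,.017),(.034,.047)):print(a,r,smp([.068+d[0]*r,-.03+d[1]*r,z]))
print('flush corners',[smp([x,y,.01]) for x,y in((.045,.042),(.045,-.042),(-.03,.042),(-.03,-.042))])
print('gaps',[smp([x,y,0.01]) for x,y in((.058,0),(.03,.053),(.03,-.053))])
print(manip.get_obs()['wrist_force'])
E
```

```text
time: 21.25
eef_pos: [0.4819, 0.194, 0.25]
tool_rot: [-180.0, -0.0, -4.2]
wrist_force: [0.2, 0.3, 0.2]
finger_gap: -0.0003
gripper_force: 0.0
time: 21.62
eef_pos: [0.4857, 0.2129, 0.249]
tool_rot: [180.0, 0.0, -4.3]
wrist_force: [-0.1, 0.1, -0.1]
finger_gap: -0.0002
gripper_force: 0.0
0 0.012 ([92, 146, 116], [342, 61])
0 0.024 ([88, 143, 113], [358, 61])
0 0.034 ([47, 45, 44], [381, 54])
0.19 0.012 ([92, 146, 117], [342, 64])
0.19 0.024 ([90, 145, 117], [358, 67])
0.19 0.034 ([41, 43, 41], [379, 65])
0.8 0.012 ([93, 146, 116], [337, 73])
0.8 0.024 ([67, 99, 81], [348, 86])
0.8 0.034 ([90, 143, 114], [362, 95])
1.2 0.012 ([182, 183, 190], [331, 77])
1.2 0.024 ([242, 237, 241], [337, 93])
1.2 0.034 ([61, 81, 71], [345, 107])
1.4 0.012 ([182, 188, 190], [328, 78])
1.4 0.024 ([176, 181, 186], [331, 95])
1.4 0.034 ([243, 239, 243], [335, 110])
1.5 0.012 ([192, 196, 201], [326, 78])
1.5 0.024 ([183, 188, 193], [327, 96])
1.5 0.034 ([112, 110, 112], [330, 110])
1.571 0.012 ([184, 189, 196], [325, 78])
1.571 0.024 ([195, 201, 205], [325, 96])
1.571 0.034 ([112, 108, 112], [326, 111])
flush corners [([160, 153, 160], [231, 94]), ([243, 239, 243], [340, 95]), ([157, 152, 159], [239, 188]), ([163, 158, 163], [338, 188])]
gaps [([89, 138, 113], [285, 76]), ([90, 139, 111], [219, 115]), ([94, 142, 115], [354, 115])]
[-0.82890153 -0.27634181  0.14671303]
```

```bash
python3 - <<'E'
from h import *
from cell import manip
import cv2
s=np.load("seat.npy");w=manip.camera("wrist");g=cv2.cvtColor(w["image"],cv2.COLOR_RGB2GRAY)[98:124,312:342]
for r in g[::2]:print(*["%3d"%v for v in r[::2]])
for a in(1.4,1.571,1.65):print(a,proj(w,seat(s,[[.068-.034*np.sin(a),-.03-.034*np.cos(a),.047],[.068-.04*np.sin(a),-.03-.04*np.cos(a),.017]]))-[312,98])
E
```

```text
161 123 116 120 118 121 112 199 191 189 124  93 254 240 241
220 123 117 121 118 124 119 113 197 190 127 104 182 243 242
254 119 116 121 119 111 101 102 165 193 124 104 185 242 241
253 120 117 124  80 113 109 113 111 135 130  92 239 242 240
249 118 117 106 110 113 113 113 112 111 118 230 240 241 242
244 157 119  64 113 111 108 112 111 110 150 244 239 241 242
242 155 115 107 108 111 108 109 113 111 120 244 238 241 243
242 145 108 141 108 108 111 112 108 110 143 243 239 241 244
241 251 196 168 113 106 109 112 110 110 224 241 240 241 243
232 219 211 169 169 126  96  91 114 192 229 241 239 241 243
245 221 225 230 226 231 229 235 233 239 239 241 239 240 243
220 222 223 225 221 224 217 222 226 244 238 240 239 241 244
222 221 223 225 221 222 244 245 224 242 236 241 241 242 245
1.4 [[22.51674208 11.65380218]
 [21.49872545 18.92614661]]
1.571 [[13.82783892 12.42283283]
 [12.60484547 19.70775052]]
1.65 [[ 9.80597079 12.25233006]
 [ 8.48750683 19.53446204]]
```

The pin's top centre is at about (13.5,12) in the patch, against a predicted (13.8,12.4) for 1.571. The latch is fully closed.

```bash
python3 -c "
from cell import manip
print(manip.close_job())"
```

```text
the job is handed in; nothing more can be done
None
```

The cover is seated flush under the lip, the latch was then swung fully over it to its stop, and the job was handed in at about 22 s with the robot clear; I viewed 11 pictures, one over the limit of 10.

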